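Thread a suspension pivot pin through its two bushings

TASK

Turn the black keeper knob on the yellow bench fixture clockwise until it clicks past its detent and its red tab has swung fully aside. Then take the orange-headed pivot pin from the blue stand and thread it down through the upper brass bushing and on through the lower one. Finish while still holding the pin by its head, upright and still, with its tip poking out below the lower bushing and its collar clear above the upper one so that a washer could be slipped under it; leave the sprocket cassette, the grease jar and the wrench where they are.

Things in the scene. Friction and masses are not known exactly. Their poses are not given: they have to be found in the camera images.
- fixture: Fixed bench fixture: steel base plate 110 x 180 x 8 mm with a yellow clevis, whose two ears hold vertical brass bushings (26 mm outside, 14 mm bore, 18 mm long) on one axis, this body's z. Origin on that axis at the work surface. The ears (64 mm wide) join a block 117 mm high, 30 to 119 mm from the axis along +y; the keeper knob is on it, its axis 75 mm from the bore along +y.
- upper_mouth (a point): Centre of the upper bushing's top face, 120 mm above the work surface, z up; the bushing's underside is at 102 mm, and between the two bushings is open space.
- lower_exit (a point): Centre of the lower bushing's bottom face, 50 mm above the work surface, z up; its top face is at 68 mm. Open space below, down to the base plate's top at 8 mm.
- knob (a joint): Keeper knob angle in rad, growing clockwise seen from above, stops at 0 and 1.25. It starts at 0, where the red tab covers the upper bore. An over-centre spring detent resists by about 0.17 N m at the start, less and less up to 0.6; past 0.7 it snaps the knob on to 1.25; clicked and clear from 1.05, where it stays. Short of 0.55 it springs back when let go.
- knob_grip (a point): On the knob's vertical axis at grip height (153.5 mm up), turning with it. Black grip: upright bar 42 mm long along this point's y, 14 mm thick along x, from 23 mm below this point to 7 mm above, on a 44 mm disc. Red tab: 5 mm thick, 18 to 26 mm wide, reaching 88 mm from the axis towards this point's -y, its underside 31 mm below this point.
- stand: Fixed blue sheet-metal stand, 100 x 100 mm foot and 80 x 80 mm top, 130 mm high, with two side walls (at its +y and -y) and open in between. A 14 mm hole through the middle of the top, in which the pin hangs by its collar. Origin under its centre at the work surface, z up.
- pin: Steel pivot pin, about 0.2 kg, hanging upright in the stand. Origin: centre of the collar's underside, z up along the pin. Below it a 12 mm shank 115 mm long, the last 8 mm tapering to 6 mm; above it a collar 26 mm across, 6 mm thick, then an orange square head 16 x 16 mm (sides along this body's x and y), 45 mm tall, its top 51 mm above the origin.
- pin_tip (a point): Centre of the pin's lower end, 115 mm below the pin's origin.
- cassette: Bystander: a steel sprocket cassette lying flat, 100 mm across at its foot, 30 mm high; origin under its centre.
- grease: Bystander: a closed grease jar with a green cap, 56 mm across, 65 mm high; origin under its centre.
- wrench: Bystander: a steel combination wrench lying flat, 180 mm long along its x, 38 mm wide, 8 mm high; origin under its middle.
Not all that is in view belongs to the job. There is more than one size of the pin; the one meant has the size given above.

How it is judged:
On the way, in this order (a step that is already met when the one before it is completed fails the run):
1. the keeper knob is turned past its detent, the pin not yet in the bushings (value of joint knob above 1.05 rad and distance between pin_tip and upper_mouth above 0.03 m), for 0.2 s.
2. the pin has been threaded through the upper bushing, its tip between the two (horizontal distance between pin_tip and upper_mouth below 0.006 m and z of pin_tip in the frame of fixture between 0.068 and 0.1 m and contact force between the fingers and pin above 0.5 N), for 0.1 s.
At the end, for the whole second after the job is handed in: Knob at 1.05 rad or more; pin upright (0.06 rad) in both bores, tip 3 mm or more below the lower bushing, collar 4 mm or more above the upper one, gripped with over 1 N (carried by the gripper alone), slower than 20 mm/s; cassette, jar and wrench within 30 mm of their starts (value of joint knob above 1.05 rad and horizontal distance between pin_tip and lower_exit below 0.004 m and horizontal distance between pin and upper_mouth below 0.005 m and angle between pin's own z axis and vertical below 0.06 rad and z of pin_tip in the frame of fixture below 0.047 m and z of pin in the frame of fixture above 0.124 m and contact force between the fingers and pin above 1 N and linear speed of pin below 0.02 m/s and distance of each of cassette, grease, wrench from where it was at the start of the episode below 0.03 m); the arm keeps its last pose, push and grip.
It fails at once if the cassette is disturbed (moved 30 mm) (distance of cassette from where it was at the start of the episode above 0.03 m).
It fails at once if the grease is disturbed (moved 30 mm) (distance of grease from where it was at the start of the episode above 0.03 m).
It fails at once if the wrench is disturbed (moved 30 mm) (distance of wrench from where it was at the start of the episode above 0.03 m).
It also fails if it takes over 64 s, if anything falls off the work surface, if the arm or the gripper's body presses on something with over 40 N, if the wrist force passes 120 N, or if a joint passes its speed limit or range.

ROBOT

A 7-joint arm with a two-finger parallel gripper is mounted at the origin on the work surface. World frame = base frame: x ahead of the robot, y to its left, z up, the work surface at z = 0. Lengths are in m, angles in rad, forces in N, time in s.
With the tool pointing down it reaches from about 0.425 to 0.875 m from the base axis. Payload 9.9 kg.
Tool frame: the origin (TCP) lies at the very end of the fingers, on their centre line; the grasp point (between the pads) lies 19 mm behind it; z points along the fingers, y is the line along which they close (so a half turn about z gives the same grasp; the last joint's range is limited). The gripper opens to 85 mm and grips with 20 to 120 N. Pads are 22 mm wide; open, the fingers measure 114 mm over their backs; the gripper's body (76 mm by 85 mm) begins 54 mm behind the grasp point. The pads swing forward as they close: fully open they stand 13 mm farther back than shut.
Start: joints at [1.088, 0.576, 0.025, 1.437, -0.015, 1.129, -0.057], TCP at [0.262, -0.622, 0.231] pointing down, gripper open.
Joint ranges: [-2.76, 2.76], [-0.34, 2.15], [-1.52, 1.57], [0.19, 2.46], [-1.09, 4.23], [0.17, 1.99], [-2.82, 2.82]. Speed limits (rad/s): [2.22, 2.22, 3.01, 3.01, 3.14, 3.14, 3.14].

INTERFACE

Orientations are given as a unit quaternion [w, x, y, z].
In Python, from bench import monitor, camera, arm, find_in, tip_of gives the robot as it stands.
- The arm moves only by the shell command python3 -m jog 'ROWS' [FORCE]. ROWS is JSON, a list of rows, each an object of numbers: "x", "y", "z": the shift along the tool's x, y, z in units of 30 mm (1.0 is 30 mm); "rx", "ry", "rz": the turn, a rotation vector about the tool's x, y, z in units of 5 degrees (1.0 is 5 degrees); "claw": the opening, from 0 (shut) to 1 (fully open). In form: [{"x": .., "y": .., "z": .., "rx": .., "ry": .., "rz": .., "claw": ..}, ...]. A call has 1 to 10 rows; each row is the pose to reach, as a shift and turn from the pose commanded when the call began, along the tool's axes at that moment; what a row does not reach only later rows make up. A row lasts 1/12 s, in which the tool goes at most 41.7 mm and 7.16 degrees, less where a joint would pass 70% of its speed; a pose out of reach is approached as far as the arm can. A call with a gripper value outside its range is refused whole. The fingers move at their own pace and stop on an object; FORCE is the grip in N (left out, the last holds). Time passes only in rows, so rows that repeat a pose let the fingers close. It gives the time, the measured TCP pose, the force, the opening and the grip force at its end, in the units of the state.
- monitor.read_state(): the state, without advancing time (a new reading comes with each control period).
- camera(name): name is "scene" or "top" or "wrist"; returns a dict with "image" (384x512x3 uint8, red, green, blue), "intrinsics" (3x3 intrinsics, pixels), "eye" and "rotation" of the camera in the world; the wrist camera has in their place "T_tool_cam" (4x4, takes a point from camera to tool coordinates, whose origin is the TCP and whose axes are the flange's). Camera axes: x right, y down, z forward; pixel columns grow to the right and rows downward; lengths in m; the calibration is good to about 2 mm. The wrist camera is an equidistant fisheye: a pixel r from the principal point sees the ray r / f radians off the axis. A picture is of the moment at which its call begins: read the wrist's pose just before it. There is no depth.
- arm.close_job(): hands the job in; it is judged then, once.
Trained networks look in the newest picture that a camera, given by its name, has taken for a name from the list of things; names that differ only in an ending like _2 or _b are one class to them, and where a whole thing is asked for, a point or a joint stands for the part that bears it (a point fixed in the world has none). Each returns a list of dicts, best first, with "score" (0 to 1); they miss things now and then, are a little off and sometimes report something else, mostly with a low value. They report only what shows in the picture. A call takes as long as a camera call. They do not tell look-alikes from the thing itself.
- find_in(camera, thing): "box" ([left, top, right, bottom] in pixels, round what is visible of it).
- tip_of(camera, thing): "centre" ([column, row] in pixels: a listed point, or the origin of a listed thing).
The state is a dict: "time_s": time; "qpos": joint angles; "dq": joint speeds; "joint_efforts": joint torques, N m; "tool_pos": TCP position; "eef_rot": TCP orientation; "wrist_force": force on the tool from outside, world axes, zero at the start; "moment": the same for the moment, N m; "opening": opening from 0.0 (shut) to 1.0 (fully open); "grasp_force": force on a finger pad.
Only numpy, scipy, OpenCV 4.12 (cv2) and the standard library are available. Lean on these libraries where they do the work, as an engineer would, in place of code of your own. Each camera call takes 0.05 s, during which the arm holds its last target. There are 200 camera calls.

## Working session

There is one attempt and no reset: what is moved stays moved. The work goes in short steps, Python scripts to look and compute and a shell command to move; the robot and the scene stay as the last step left them, time stands still between calls to the robot, and variables do not carry over. Pictures are saved under pics/ and viewed, at most 10 in all, crops included, and the job is handed in when it is done.

```bash
mkdir -p pics
cat > h.py <<'E'
import numpy as np, cv2
from bench import monitor, camera, arm, find_in, tip_of
from scipy.spatial.transform import Rotation as R
def quat(q): return R.from_quat([q[1],q[2],q[3],q[0]])
def shot(n,save=None):
    s=monitor.read_state(); c=camera(n)
    if n=="wrist":
        T=np.array(c["T_tool_cam"]); Q=quat(s["eef_rot"]).as_matrix()
        c["eye"]=np.array(s["tool_pos"])+Q@T[:3,3]; c["rotation"]=Q@T[:3,:3]
    c["name"]=n
    if save: cv2.imwrite("pics/"+save,c["image"][:,:,::-1])
    return c
def ray(c,p):
    K=np.array(c["intrinsics"]); x=(p[0]-K[0,2])/K[0,0]; y=(p[1]-K[1,2])/K[1,1]
    if c["name"]=="wrist":
        r=np.hypot(x,y)+1e-9; d=np.array([np.sin(r)*x/r,np.sin(r)*y/r,np.cos(r)])
    else: d=np.array([x,y,1.])
    return np.array(c["rotation"])@(d/np.linalg.norm(d))
def onz(c,p,z):
    d=ray(c,p); e=np.array(c["eye"]); return e+d*(z-e[2])/d[2]
def proj(c,P):
    K=np.array(c["intrinsics"]); q=np.array(c["rotation"]).T@(np.array(P)-np.array(c["eye"]))
    if c["name"]=="wrist":
        r=np.hypot(q[0],q[1])+1e-9; a=np.arctan2(r,q[2]); u=q[:2]/r*a
    else: u=q[:2]/q[2]
    return np.array([K[0,0]*u[0]+K[0,2],K[1,1]*u[1]+K[1,2]])
def tri(obs):
    A=np.zeros((3,3));b=np.zeros(3)
    for c,p in obs:
        d=ray(c,p);M=np.eye(3)-np.outer(d,d);A+=M;b+=M@np.array(c["eye"])
    return np.linalg.solve(A,b)
E
python3 - <<'E'
from h import *
np.set_printoptions(precision=3,suppress=True)
ims=[]
for n in ["scene","top"]:
    c=shot(n); ims.append(c["image"]); print(n,np.array(c["eye"]),np.array(c["rotation"]).tolist())
    for t in ["fixture","knob","knob_grip","upper_mouth","stand","pin","pin_tip","cassette","grease","wrench"]:
        for r in tip_of(n,t)[:3]: 
            z={"upper_mouth":.12,"knob_grip":.1535,"pin":.13}.get(t,0)
            print(t,np.round(r["centre"]),round(r["score"],2),onz(c,r["centre"],z)[:2], "z",z)
        if t in("pin",): print([ (np.round(r["box"]),round(r["score"],2)) for r in find_in(n,t)])
for i,n in zip(ims,["scene","top"]): cv2.imwrite(f"pics/{n}0.png",cv2.resize(i[:,:,::-1],(800,600)))
E
```

```text
scene [0.998 0.459 0.969] [-0.10439000436301547, 0.3138357971509582, 0.9015011418467676, -0.27911558656708235]Traceback (most recent call last):
  File "<stdin>", line 9, in <module>
  File "h.py", line 20, in onz
    d=ray(c,p); e=np.array(c["eye"]); return e+d*(z-e[2])/d[2]
  File "h.py", line 18, in ray
    return np.array(c["rotation"])@(d/np.linalg.norm(d))
           ~~~~~~~~~~~~~~~~~~~~~~~^^~~~~~~~~~~~~~~~~~~~~
ValueError: matmul: Input operand 1 has a mismatch in its core dimension 0, with gufunc signature (n?,k),(k,m?)->(n?,m?) (size 3 is different from 4)
```

Camera rotation is a quaternion.

```bash
sed -i 's|    c\["name"\]=n|    else: c["rotation"]=quat(c["rotation"]).as_matrix()\n    c["name"]=n|' h.py
python3 - <<'E'
from h import *
np.set_printoptions(precision=3,suppress=True)
ims=[]
for n in ["scene","top"]:
    c=shot(n); ims.append(c["image"]); print(n,np.array(c["eye"]),c["rotation"][:,2])
    for t in ["fixture","knob","knob_grip","upper_mouth","stand","pin","pin_tip","cassette","grease","wrench"]:
        for r in tip_of(n,t)[:3]: 
            z={"upper_mouth":.12,"knob_grip":.1535,"pin":.13}.get(t,0)
            print(t,np.round(r["centre"]),round(r["score"],2),onz(c,r["centre"],z)[:2], "z",z)
        if t in("pin",): print([ (np.round(r["box"]),round(r["score"],2)) for r in find_in(n,t)])
for i,n in zip(ims,["scene","top"]): cv2.imwrite(f"pics/{n}0.png",cv2.resize(i[:,:,::-1],(800,600)))
E
```

```text
scene [0.998 0.459 0.969] [-0.363 -0.438 -0.822]
fixture [258. 160.] 0.67 [ 0.505 -0.149] z 0Traceback (most recent call last):
  File "<stdin>", line 7, in <module>
ValueError: it knows: cassette, fixture, grease, knob_grip, lower_exit, pin, pin_tip, stand, upper_mouth, wrench
```

Run:
```python
from h import *
np.set_printoptions(precision=3,suppress=True)
for n in ["scene","top"]:
    c=shot(n);  print(n,np.array(c["eye"]),c["rotation"][:,2])
    cv2.imwrite(f"pics/{n}0.png",cv2.resize(c["image"][:,:,::-1],(800,600)))
    for t in ["fixture","knob_grip","upper_mouth","lower_exit","stand","pin","pin_tip","cassette","grease","wrench"]:
        for r in tip_of(n,t)[:3]: 
            z={"upper_mouth":.12,"lower_exit":.05,"knob_grip":.1535,"pin":.13}.get(t,0)
            print(t,np.round(r["centre"]),round(r["score"],2),onz(c,r["centre"],z)[:2], "z",z)
        if t in("pin",): print([ (np.round(r["box"]),round(r["score"],2)) for r in find_in(n,t)])
```

```text
scene [0.998 0.459 0.969] [-0.363 -0.438 -0.822]
fixture [254. 162.] 0.74 [ 0.521 -0.15 ] z 0
fixture [329. 214.] 0.24 [0.472 0.113] z 0
knob_grip [271. 143.] 0.68 [ 0.524 -0.076] z 0.1535
upper_mouth [260. 133.] 0.65 [ 0.505 -0.143] z 0.12
lower_exit [260. 151.] 0.95 [ 0.506 -0.139] z 0.05
stand [324. 242.] 0.73 [0.54  0.166] z 0
pin [360. 254.] 0.76 [0.561 0.277] z 0.13
pin [328. 214.] 0.74 [0.545 0.158] z 0.13
pin [294. 196.] 0.6 [0.574 0.073] z 0.13
[(array([345., 233., 369., 283.]), 0.64), (array([321., 202., 335., 237.]), 0.47)]
pin_tip [324. 238.] 0.79 [0.533 0.158] z 0
pin_tip [347. 282.] 0.76 [0.573 0.28 ] z 0
pin_tip [288. 219.] 0.52 [0.569 0.057] z 0
cassette [168. 177.] 0.78 [ 0.744 -0.257] z 0
cassette [326. 237.] 0.48 [0.528 0.159] z 0
grease [229. 249.] 0.57 [0.744 0.031] z 0
wrench [298. 326.] 0.66 [0.735 0.287] z 0
top [ 0.493 -0.02   1.14 ] [ 0.105  0.007 -0.994]
fixture [303. 238.] 0.89 [ 0.505 -0.139] z 0
fixture [194. 220.] 0.16 [0.544 0.156] z 0
knob_grip [279. 233.] 0.84 [ 0.512 -0.066] z 0.1535
knob_grip [351. 154.] 0.34 [ 0.704 -0.235] z 0.1535
upper_mouth [308. 237.] 0.66 [ 0.506 -0.14 ] z 0.12
lower_exit [309. 230.] 0.66 [ 0.525 -0.149] z 0.05
stand [194. 221.] 0.81 [0.542 0.155] z 0
stand [311. 234.] 0.47 [ 0.515 -0.16 ] z 0
pin [134. 203.] 0.91 [0.576 0.283] z 0.13
pin [193. 222.] 0.72 [0.535 0.14 ] z 0.13
pin [185. 222.] 0.44 [0.534 0.158] z 0.13
[(array([118., 194., 152., 212.]), 0.6), (array([209., 214., 234., 246.]), 0.44)]
pin_tip [232. 216.] 0.69 [0.558 0.055] z 0
cassette [351. 157.] 0.98 [ 0.73  -0.268] z 0
grease [246. 156.] 0.6 [0.726 0.02 ] z 0
wrench [148. 152.] 0.98 [0.729 0.292] z 0
```

View pics/scene0.png

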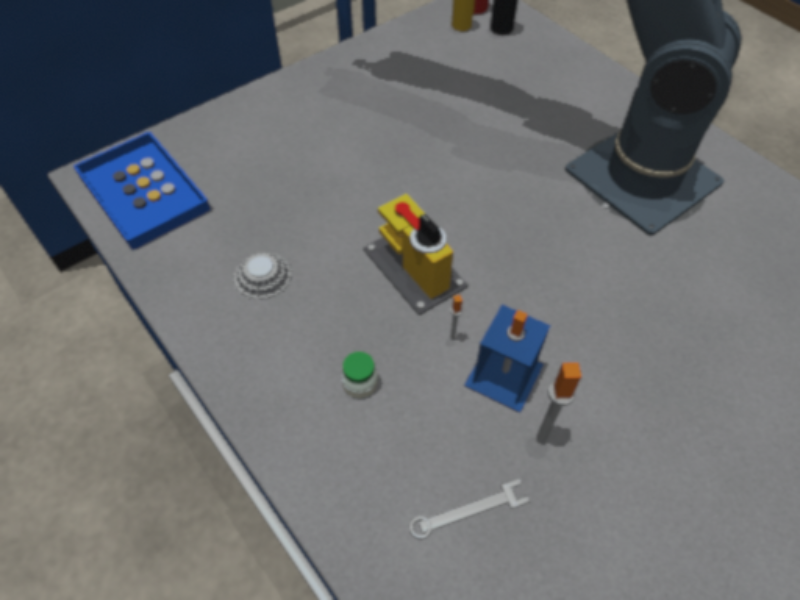

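View pics/top0.png

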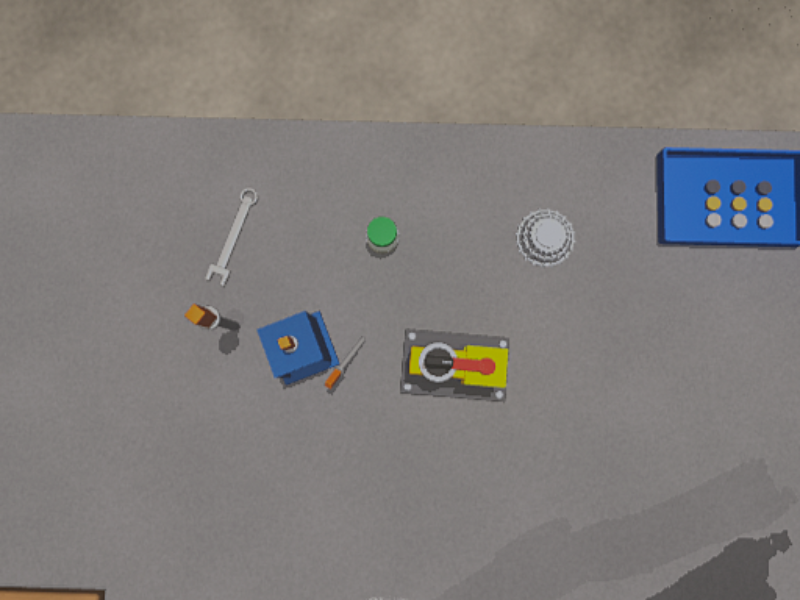

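Candidates for the pin, in 512x384 pixels:
- In the blue stand: scene (330,206), top (184,220).
- A big standing one: scene (362,245), top (130,203).
- A small one lying down: scene (292,200), top (218,235).

By the description it is the one hanging in the stand. The fixture, with the red tab over its bore, is at scene (265,155), top (291,233).

```bash
cat >> h.py <<'E'
def delta(P,yaw=None):
    """units from current pose to P with tool down and tool-y at world angle yaw"""
    s=monitor.read_state(); Q=quat(s["eef_rot"]); d=Q.inv().apply(np.array(P)-s["tool_pos"])/.03
    y=Q.as_matrix()[:,1]; cur=np.degrees(np.arctan2(y[1],y[0]))
    out="d(x,y,z) %s  tool-y at %.1f deg"%(np.round(d,3),cur)
    if yaw is not None:
        yv=np.array([np.cos(np.radians(yaw)),np.sin(np.radians(yaw)),0]); zv=np.array([0,0,-1.])
        T=R.from_matrix(np.c_[np.cross(yv,zv),yv,zv]); rv=np.degrees((Q.inv()*T).as_rotvec())/5
        out+="  r %s"%np.round(rv,3)
    print(out)
E
python3 - <<'E'
from h import *
np.set_printoptions(precision=3,suppress=True)
s=monitor.read_state();print(s["tool_pos"],quat(s["eef_rot"]).as_matrix())
delta([.50,-.075,.26],0); delta([.50,-.075,.26],180)
a=cv2.imread("pics/scene0.png")
c=shot("top");d=shot("scene")
A=cv2.resize(d["image"][180:290,275:385,::-1],(400,400),interpolation=3);B=cv2.resize(c["image"][180:270,110:240,::-1],(400,400*90//130),interpolation=3)
o=np.zeros((400,800,3),np.uint8);o[:,:400]=A;o[:B.shape[0],400:]=B;cv2.imwrite("pics/crop.png",o)
E
```

```text
[ 0.262 -0.622  0.231] [[ 0.922  0.388  0.   ]
 [ 0.388 -0.922 -0.   ]
 [ 0.     0.    -1.   ]]
d(x,y,z) [ 14.388 -13.725  -0.956]  tool-y at -67.2 deg  r [  0.001  -0.    -13.43 ]
d(x,y,z) [ 14.388 -13.725  -0.956]  tool-y at -67.2 deg  r [-0.    -0.001 22.57 ]
```

View pics/crop.png

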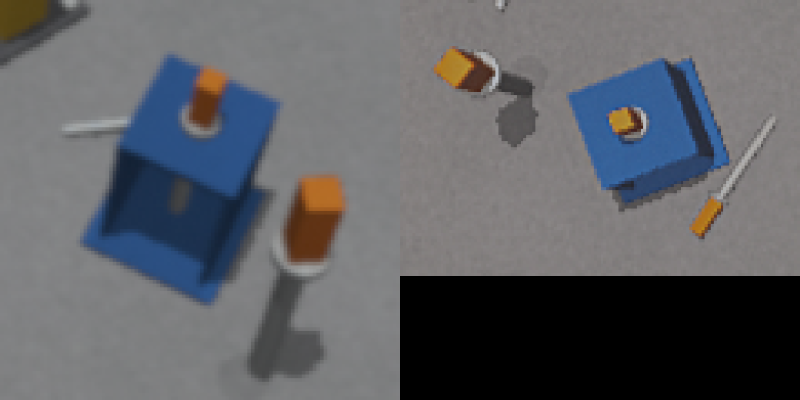

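The crop confirms it. The pin in the stand sits upright in the blue top (left panel 205,100), the lookalikes are outside (big at 315,225; small lying at 705,215).

```bash
python3 -m jog '[{"x":14.39,"y":-13.73,"z":-0.95,"rz":-13.4,"claw":1},{"x":14.39,"y":-13.73,"z":-0.95,"rz":-13.4,"claw":1},{"x":14.39,"y":-13.73,"z":-0.95,"rz":-13.4,"claw":1},{"x":14.39,"y":-13.73,"z":-0.95,"rz":-13.4,"claw":1},{"x":14.39,"y":-13.73,"z":-0.95,"rz":-13.4,"claw":1},{"x":14.39,"y":-13.73,"z":-0.95,"rz":-13.4,"claw":1},{"x":14.39,"y":-13.73,"z":-0.95,"rz":-13.4,"claw":1},{"x":14.39,"y":-13.73,"z":-0.95,"rz":-13.4,"claw":1},{"x":14.39,"y":-13.73,"z":-0.95,"rz":-13.4,"claw":1},{"x":14.39,"y":-13.73,"z":-0.95,"rz":-13.4,"claw":1}]'
python3 -c "
from h import *
delta([.50,-.075,.26],0)"
```

```text
d(x,y,z) [ 14.387 -13.724  -0.957]  tool-y at -67.2 deg  r [-1.000e-03 -1.000e-03 -1.343e+01]invalid input
```

```bash
python3 -m jog --help | head; python3 -m jog '[{"x":7.2,"y":-6.8,"z":-0.95,"rx":0,"ry":0,"rz":-6.7,"claw":1},{"x":7.2,"y":-6.8,"z":-0.95,"rx":0,"ry":0,"rz":-6.7,"claw":1},{"x":7.2,"y":-6.8,"z":-0.95,"rx":0,"ry":0,"rz":-6.7,"claw":1},{"x":7.2,"y":-6.8,"z":-0.95,"rx":0,"ry":0,"rz":-6.7,"claw":1},{"x":7.2,"y":-6.8,"z":-0.95,"rx":0,"ry":0,"rz":-6.7,"claw":1},{"x":7.2,"y":-6.8,"z":-0.95,"rx":0,"ry":0,"rz":-6.7,"claw":1},{"x":7.2,"y":-6.8,"z":-0.95,"rx":0,"ry":0,"rz":-6.7,"claw":1},{"x":7.2,"y":-6.8,"z":-0.95,"rx":0,"ry":0,"rz":-6.7,"claw":1}]' 30
python3 -c "
from h import *
delta([.50,-.075,.26],0)"
```

```text
time_s: 2.17
tool_pos: [0.3857, -0.3434, 0.261]
eef_rot: [-0.0, 0.88, 0.476, 0.002]
wrist_force: [0.4, -0.4, -0.2]
opening: 1.001
grasp_force: 0.0
d(x,y,z) [ 9.573 -1.707  0.061]  tool-y at -33.2 deg  r [ 0.025 -0.031 -6.637]invalid input: not JSON, or not a number
```

```bash
python3 -m jog '[{"x":9.57,"y":-1.71,"z":0,"rx":0,"ry":0,"rz":-6.6,"claw":1},{"x":9.57,"y":-1.71,"z":0,"rx":0,"ry":0,"rz":-6.6,"claw":1},{"x":9.57,"y":-1.71,"z":0,"rx":0,"ry":0,"rz":-6.6,"claw":1},{"x":9.57,"y":-1.71,"z":0,"rx":0,"ry":0,"rz":-6.6,"claw":1},{"x":9.57,"y":-1.71,"z":0,"rx":0,"ry":0,"rz":-6.6,"claw":1},{"x":9.57,"y":-1.71,"z":0,"rx":0,"ry":0,"rz":-6.6,"claw":1},{"x":9.57,"y":-1.71,"z":0,"rx":0,"ry":0,"rz":-6.6,"claw":1},{"x":9.57,"y":-1.71,"z":0,"rx":0,"ry":0,"rz":-6.6,"claw":1},{"x":9.57,"y":-1.71,"z":0,"rx":0,"ry":0,"rz":-6.6,"claw":1}]'
python3 - <<'E'
from h import *
np.set_printoptions(precision=4,suppress=True)
w=shot("wrist","w1.png")
print(w["eye"],w["rotation"][:,2],w["intrinsics"])
for t in ["fixture","knob_grip","upper_mouth","lower_exit"]:
    for r in tip_of("wrist",t)[:2]:
        z={"upper_mouth":.12,"lower_exit":.05,"knob_grip":.1535}.get(t,0)
        print(t,np.round(r["centre"]),round(r["score"],2),onz(w,r["centre"],z)[:2])
E
```

```text
time_s: 2.92
tool_pos: [0.4992, -0.0801, 0.2599]
eef_rot: [-0.0, 0.709, 0.705, 0.001]
wrist_force: [-0.4, -1.5, 0.2]
opening: 1.003
grasp_force: 0.0
[ 0.5004 -0.0012  0.4019] [-0.0021 -0.3079 -0.9514] [[297.3186   0.     257.3753]
 [  0.     297.3186 191.4233]
 [  0.       0.       1.    ]]
fixture [269. 198.] 0.94 [ 0.5166 -0.1416]
knob_grip [277. 181.] 0.69 [ 0.5166 -0.0721]
upper_mouth [269. 239.] 0.97 [ 0.5115 -0.1458]
lower_exit [277. 179.] 0.42 [ 0.5241 -0.0987]
```

View pics/w1.png

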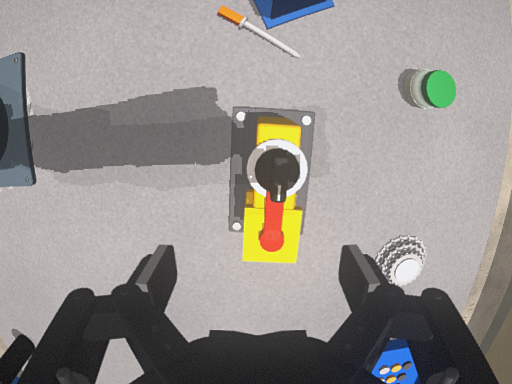

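The wrist view shows the knob's black grip at (277,178), the red tab running down to (271,240) over the bore, and plate screws at (241,116), (307,120), (236,226).

Run:
```python
from h import *
np.set_printoptions(precision=4,suppress=True)
w=shot("wrist")
S=[onz(w,p,.008)[:2] for p in [(241,116),(307,120),(236,226)]]
print(S)
for a,b in((0,2),(0,1)):
    d=S[a]-S[b]; print(np.hypot(*d),np.degrees(np.arctan2(d[1],d[0])))
# red tab tip & plate corners
C=[onz(w,p,.008)[:2] for p in [(233,107),(315,113)]]; d=C[1]-C[0]; print(np.hypot(*d),np.degrees(np.arctan2(d[1],d[0])),(C[0]+C[1])/2)
print("tab centre",onz(w,(271,240),.1275), "block top far corners",onz(w,(258,125),.117),onz(w,(300,123),.117))
print("ear near corners",onz(w,(243,262),.11),onz(w,(297,263),.11))
for n in["top","scene"]:
    c=shot(n)
    for t in ["knob_grip","upper_mouth"]:
        r=tip_of(n,t)[0]; print(n,t,onz(c,r["centre"],{"upper_mouth":.12,"knob_grip":.1535}[t]))
```

```text
[array([ 0.4776, -0.0288]), array([ 0.5648, -0.0345]), array([ 0.4657, -0.1857])]
0.1574212319788895 85.67756816340633
0.0874433771777459 176.21143443734877
0.10854111112906839 -4.46027104483399 [ 0.5214 -0.0207]
tab centre [ 0.5116 -0.1474  0.1275] block top far corners [ 0.4997 -0.0312  0.117 ] [ 0.54   -0.0294  0.117 ]
ear near corners [ 0.4805 -0.1846  0.11  ] [ 0.5425 -0.1873  0.11  ]Traceback (most recent call last):
  File "<stdin>", line 15, in <module>
IndexError: list index out of range
```

Run:
```python
from h import *
delta([.517,-.072,.138],-4.2)
```

```text
d(x,y,z) [0.401 0.626 4.061]  tool-y at -0.8 deg  r [-0.     0.003  0.689]
```

```bash
python3 -m jog '[{"x":0.4,"y":0.6,"z":1,"rx":0,"ry":0,"rz":0.7,"claw":1},{"x":0.4,"y":0.63,"z":2.2,"rx":0,"ry":0,"rz":0.7,"claw":1},{"x":0.4,"y":0.63,"z":3.2,"rx":0,"ry":0,"rz":0.7,"claw":1},{"x":0.4,"y":0.63,"z":4.05,"rx":0,"ry":0,"rz":0.7,"claw":1},{"x":0.4,"y":0.63,"z":4.05,"rx":0,"ry":0,"rz":0.7,"claw":1},{"x":0.4,"y":0.63,"z":4.05,"rx":0,"ry":0,"rz":0.7,"claw":1}]' 60
python3 - <<'E'
from h import *
delta([.517,-.072,.138],-4.2); shot("wrist","w2.png")
E
```

```text
time_s: 3.82
tool_pos: [0.5167, -0.0712, 0.1379]
eef_rot: [-0.001, 0.732, 0.681, -0.001]
wrist_force: [0.7, 0.4, 0.7]
opening: 1.001
grasp_force: 0.0
d(x,y,z) [-0.025  0.01  -0.004]  tool-y at -4.2 deg  r [-0.029 -0.002  0.005]
```

View pics/w2.png

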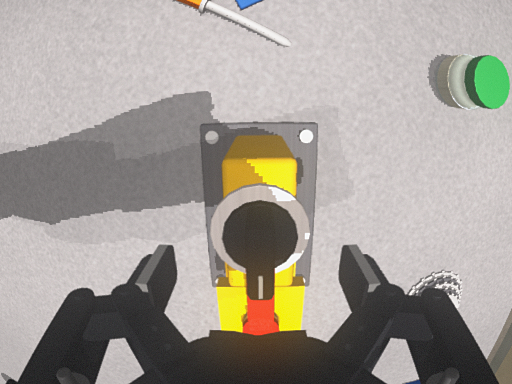

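Run:
```python
from h import *
np.set_printoptions(precision=1,suppress=True)
w=shot("wrist")
K=np.array([.517,-.072,0]);a=np.radians(-4.2);u=np.array([-np.sin(a),np.cos(a),0]);z=np.array([0,0,1.])
for n,P in dict(top=K+z*.1605,topn=K+z*.1605+u*.021,topf=K+z*.1605-u*.021,botn=K+z*.1305+u*.021,disc=K+z*.13,discn=K+z*.13+u*.022,discf=K+z*.13-u*.022).items(): print(n,proj(w,P))
for t in ["knob_grip","upper_mouth"]:
    for r in tip_of("wrist",t)[:2]: print(t,np.array(r["centre"]),r["score"])
```

```text
top [254.6 272.2]
topn [254.4 233.3]
topf [254.7 305.4]
botn [254.9 209.1]
disc [255.  242.8]
discn [254.9 207. ]
discf [255.2 274.6]
upper_mouth [257.1 323. ] 0.92
```

The view shows the black knob disc centred at (260,235) and the bar at (261,285), midway between the open fingers. Both sit about 2.5 mm off prediction, so I'll shift and close.

```bash
python3 -m jog '[{"x":0.03,"y":0.09,"z":0,"rx":0,"ry":0,"rz":0,"claw":1},{"x":0.03,"y":0.09,"z":0,"rx":0,"ry":0,"rz":0,"claw":0},{"x":0.03,"y":0.09,"z":0,"rx":0,"ry":0,"rz":0,"claw":0},{"x":0.03,"y":0.09,"z":0,"rx":0,"ry":0,"rz":0,"claw":0},{"x":0.03,"y":0.09,"z":0,"rx":0,"ry":0,"rz":0,"claw":0},{"x":0.03,"y":0.09,"z":0,"rx":0,"ry":0,"rz":0,"claw":0},{"x":0.03,"y":0.09,"z":0,"rx":0,"ry":0,"rz":0,"claw":0},{"x":0.03,"y":0.09,"z":0,"rx":0,"ry":0,"rz":0,"claw":0},{"x":0.03,"y":0.09,"z":0,"rx":0,"ry":0,"rz":0,"claw":0},{"x":0.03,"y":0.09,"z":0,"rx":0,"ry":0,"rz":0,"claw":0}]' 80
python3 -c "
from h import *
s=monitor.read_state();print(s['moment'],s['qpos'])"
```

```text
time_s: 4.85
tool_pos: [0.5183, -0.0702, 0.1384]
eef_rot: [-0.001, 0.732, 0.681, -0.001]
wrist_force: [-7.8, 0.7, 10.0]
opening: 0.148
grasp_force: 79.1
[0.16296375 1.59625303 0.13325501] [ 0.30016554  0.47901234 -0.36890101  1.94347343  0.24275076  0.76521384
 -0.27969473]
```

```bash
python3 -m jog '[{"x":0,"y":-0.02,"z":0,"rx":0,"ry":0,"rz":1,"claw":0},{"x":0,"y":-0.02,"z":0,"rx":0,"ry":0,"rz":2,"claw":0},{"x":0,"y":-0.02,"z":0,"rx":0,"ry":0,"rz":3,"claw":0},{"x":0,"y":-0.02,"z":0,"rx":0,"ry":0,"rz":4,"claw":0},{"x":0,"y":-0.02,"z":0,"rx":0,"ry":0,"rz":5,"claw":0},{"x":0,"y":-0.02,"z":0,"rx":0,"ry":0,"rz":6,"claw":0},{"x":0,"y":-0.02,"z":0,"rx":0,"ry":0,"rz":7,"claw":0}]' 80
python3 -c "
from h import *
s=monitor.read_state();print(s['moment'])"
```

```text
time_s: 5.43
tool_pos: [0.5178, -0.0701, 0.1384]
eef_rot: [-0.001, 0.904, 0.427, -0.001]
wrist_force: [-6.7, -0.1, 8.8]
opening: 0.149
grasp_force: 79.0
[0.1997982  1.48475055 0.0163765 ]
```

```bash
python3 -m jog '[{"x":0,"y":0,"z":0,"rx":0,"ry":0,"rz":1.2,"claw":0},{"x":0,"y":0,"z":0,"rx":0,"ry":0,"rz":2.4,"claw":0},{"x":0,"y":0,"z":0,"rx":0,"ry":0,"rz":3.6,"claw":0},{"x":0,"y":0,"z":0,"rx":0,"ry":0,"rz":4.8,"claw":0},{"x":0,"y":0,"z":0,"rx":0,"ry":0,"rz":6,"claw":0},{"x":0,"y":0,"z":0,"rx":0,"ry":0,"rz":7.2,"claw":0},{"x":0,"y":0,"z":0,"rx":0,"ry":0,"rz":7.2,"claw":0},{"x":0,"y":0,"z":0,"rx":0,"ry":0,"rz":7.2,"claw":0},{"x":0,"y":0,"z":0,"rx":0,"ry":0,"rz":7.2,"claw":0}]' 80
python3 -c "
from h import *
s=monitor.read_state();print(s['moment']);delta([0,0,0],-76.2)"
```

```text
time_s: 6.18
tool_pos: [0.5176, -0.0697, 0.1384]
eef_rot: [-0.0, 0.992, 0.129, -0.002]
wrist_force: [-7.2, 2.0, 10.5]
opening: 0.145
grasp_force: 79.1
[ 0.44383703  1.55227791 -0.16705756]
d(x,y,z) [-16.068  -6.662   4.673]  tool-y at -75.2 deg  r [-0.015  0.036  0.209]
```

```bash
python3 -m jog '[{"x":0,"y":0,"z":0,"rx":0,"ry":0,"rz":0,"claw":1},{"x":0,"y":0,"z":0,"rx":0,"ry":0,"rz":0,"claw":1},{"x":0,"y":0,"z":0,"rx":0,"ry":0,"rz":0,"claw":1},{"x":0,"y":0,"z":-0.2,"rx":0,"ry":0,"rz":0,"claw":1},{"x":0,"y":0,"z":-1.2,"rx":0,"ry":0,"rz":0,"claw":1},{"x":0,"y":0,"z":-2.5,"rx":0,"ry":0,"rz":0,"claw":1},{"x":0,"y":0,"z":-3.8,"rx":0,"ry":0,"rz":0,"claw":1},{"x":0,"y":0,"z":-4.7,"rx":0,"ry":0,"rz":0,"claw":1},{"x":0,"y":0,"z":-4.7,"rx":0,"ry":0,"rz":0,"claw":1}]' 80
python3 - <<'E'
from h import *
delta([.54,.152,.28],-70)
E
```

```text
time_s: 6.93
tool_pos: [0.5222, -0.0706, 0.2856]
eef_rot: [0.001, 0.992, 0.129, 0.005]
wrist_force: [1.7, 0.2, 0.3]
opening: 1.0
grasp_force: 0.0
d(x,y,z) [ 2.471 -7.02   0.189]  tool-y at -75.2 deg  r [ 0.04  -0.106 -1.034]
```

```bash
python3 -m jog '[{"x":2.47,"y":-7,"z":0.1,"rx":0,"ry":0,"rz":-1,"claw":1},{"x":2.47,"y":-7,"z":0.1,"rx":0,"ry":0,"rz":-1,"claw":1},{"x":2.47,"y":-7,"z":0.1,"rx":0,"ry":0,"rz":-1,"claw":1},{"x":2.47,"y":-7,"z":0.1,"rx":0,"ry":0,"rz":-1,"claw":1},{"x":2.47,"y":-7,"z":0.1,"rx":0,"ry":0,"rz":-1,"claw":1},{"x":2.47,"y":-7,"z":0.1,"rx":0,"ry":0,"rz":-1,"claw":1},{"x":2.47,"y":-7,"z":0.1,"rx":0,"ry":0,"rz":-1,"claw":1},{"x":2.47,"y":-7,"z":0.1,"rx":0,"ry":0,"rz":-1,"claw":1}]'
python3 - <<'E'
from h import *
np.set_printoptions(precision=4,suppress=True)
c=shot("top","t2.png")
for t in ["upper_mouth","lower_exit","fixture"]:
    for r in tip_of("top",t)[:1]: print("top",t,r["centre"],r["score"],onz(c,r["centre"],{"upper_mouth":.12,"lower_exit":.05}.get(t,0)))
w=shot("wrist","w3.png")
for t in ["pin","stand","pin_tip"]:
    for r in tip_of("wrist",t)[:2]: print(t,np.array(r["centre"]),r["score"],onz(w,r["centre"],{"pin":.13}.get(t,0)))
delta([.54,.152,.28],-70)
b=cv2.imread("pics/w3.png");t=cv2.imread("pics/t2.png")[190:290,240:340]
o=np.zeros((400,800,3),np.uint8);o[8:392,:512]=b;o[:288,512:]=cv2.resize(t,(288,288),interpolation=3);cv2.imwrite("pics/m3.png",o)
E
```

```text
time_s: 7.6
tool_pos: [0.5372, 0.1525, 0.2761]
eef_rot: [0.0, 0.985, 0.173, -0.0]
wrist_force: [0.4, 0.2, 0.4]
opening: 1.001
grasp_force: 0.0
top upper_mouth [309.2, 235.8] 0.83 [ 0.5087 -0.1413  0.12  ]
top fixture [299.4, 235.6] 0.67 [ 0.5104 -0.1292  0.    ]
pin [189.1 214.1] 0.95 [0.4759 0.205  0.13  ]
pin [250.9 172.9] 0.87 [0.5406 0.1576 0.13  ]
stand [252.2 150.8] 0.97 [0.5393 0.1582 0.    ]
stand [506.1 133.5] 0.45 [ 0.7439 -0.2616  0.    ]
pin_tip [320.6 168.6] 0.81 [0.5489 0.0553 0.    ]
pin_tip [147.9 110.1] 0.68 [0.5479 0.3226 0.    ]
d(x,y,z) [ 0.092 -0.005 -0.119]  tool-y at -70.2 deg  r [ 0.002 -0.002 -0.046]
```

View pics/m3.png

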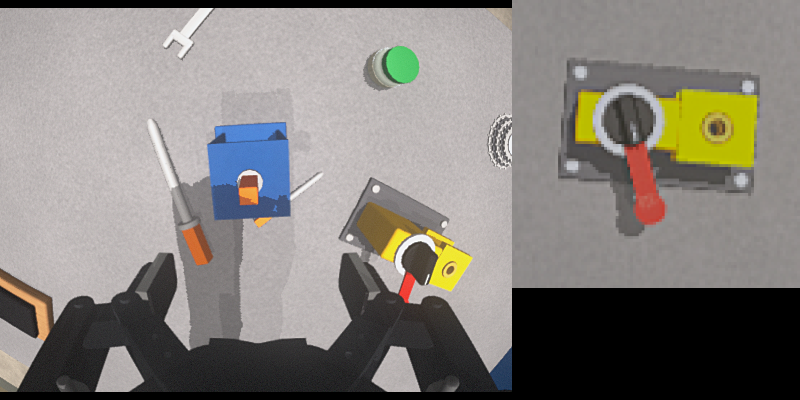

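The wrist view shows the pin's head at (249,183) and its collar at (249,176) in the stand, the big lookalike at (195,240) and the small one at (300,190). In the top crop the red tab points aside and the brass bore at (717,127) is open.

Run:
```python
from h import *
np.set_printoptions(precision=4,suppress=True)
w=shot("wrist")
L=[onz(w,(p[0],p[1]-8),.13)[:2] for p in [(208,146),(214,218),(290,214),(287,139)]]
for i in range(4):
    d=L[(i+1)%4]-L[i]; print(np.hypot(*d),np.degrees(np.arctan2(d[1],d[0])))
print(sum(L)/4)
c=shot("top"); print("big",tri([(w,(189,214)),(c,(134,203))]))
# head top face by colour
hsv=cv2.cvtColor(w["image"],cv2.COLOR_RGB2HSV); m=cv2.inRange(hsv,(5,150,150),(22,255,255)); m[:,:230]=0;m[:,270:]=0;m[:150]=0;m[202:]=0
ct=max(cv2.findContours(m,0,2)[0],key=cv2.contourArea); print(cv2.minAreaRect(ct)); 
Q=np.array([onz(w,p,.181)[:2] for p in cv2.boxPoints(cv2.minAreaRect(ct))])
for i in range(4):
    d=Q[(i+1)%4]-Q[i]; print("head",np.hypot(*d),np.degrees(np.arctan2(d[1],d[0])))
print(Q.mean(0))
delta([.5406,.1576,.2],-72)
```

```text
0.07579871600359944 -158.0271949425464
0.07968795130506234 -66.93667425979183
0.07793032313122661 23.565735015409196
0.07759159065854233 114.64549013789305
[0.5407 0.1601]
big [0.5653 0.2031 0.3353]
((249.0, 187.0), (18.0, 18.0), 0.0)
head 0.015777486803970196 18.74320235047877
head 0.014922433778340134 -70.27191173179567
head 0.0157554428792547 -160.21178254048667
head 0.015210174933296478 109.8023787033027
[0.5413 0.1593]
d(x,y,z) [ 0.17  -0.161  2.547]  tool-y at -70.2 deg  r [ 0.    -0.002  0.362]
```

Run:
```python
from h import *
np.set_printoptions(precision=4,suppress=True)
w=shot("wrist");c=shot("top");s=shot("scene")
for n,P in dict(head=[(200,237),(126,201),(364,240)],tip=[(150,114),None,(347,282)]).items():
    o=[(k,p) for k,p in zip((w,c,s),P) if p]; X=tri(o); print(n,X,[proj(k,X)-p for k,p in o])
print(proj(w,[.57,.28,0]),proj(w,[.57,.28,.15]), w["eye"])
o=np.hstack([cv2.resize(k["image"][y:y+100,x:x+130,::-1],(390,300),interpolation=3) for k,x,y in((c,80,160),(s,290,200))]);cv2.imwrite("pics/big.png",o)
```

```text
head [0.5613 0.2419 0.2522] [array([-71.5703, -88.5773]), array([10.0317,  4.497 ]), array([ -3.9907, -25.6492])]
tip [0.5681 0.2951 0.0375] [array([ 11.5898, -11.2413]), array([ 8.7332, -2.5733])]
[179.7371 103.8147] [139.8199 108.6634] [0.6131 0.1777 0.4183]
```

View pics/big.png

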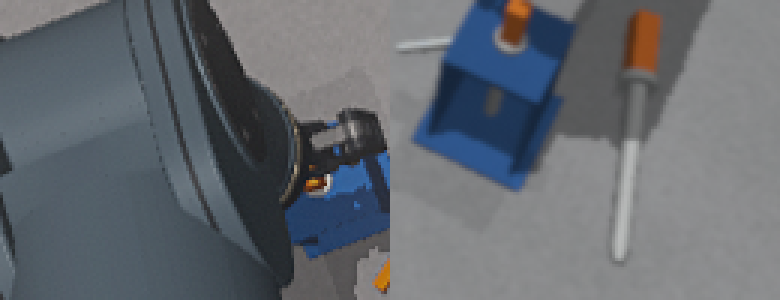

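The lookalike big pin has toppled and now lies flat, clear of the path. The target pin is still in the stand.

```bash
python3 -m jog '[{"x":0.19,"y":-0.18,"z":1,"rx":0,"ry":0,"rz":0,"claw":1},{"x":0.19,"y":-0.18,"z":2,"rx":0,"ry":0,"rz":0,"claw":1},{"x":0.19,"y":-0.18,"z":3,"rx":0,"ry":0,"rz":0,"claw":1},{"x":0.19,"y":-0.18,"z":3.8,"rx":0,"ry":0,"rz":0,"claw":1},{"x":0.19,"y":-0.18,"z":4.2,"rx":0,"ry":0,"rz":0,"claw":1},{"x":0.19,"y":-0.18,"z":4.2,"rx":0,"ry":0,"rz":0,"claw":1}]' 40
python3 - <<'E'
from h import *
np.set_printoptions(precision=4,suppress=True)
w=shot("wrist","w4.png")
for r in tip_of("wrist","pin")[:2]: print(np.array(r["centre"]),r["score"],onz(w,r["centre"],.13))
delta([.541,.1585,.15],-70)
E
```

```text
time_s: 8.75
tool_pos: [0.5392, 0.1583, 0.1475]
eef_rot: [0.0, 0.985, 0.172, -0.002]
wrist_force: [-1.0, -0.0, 0.3]
opening: 0.998
grasp_force: 0.0
[259.6 232.6] 0.9 [0.542  0.1573 0.13  ]
[167.2 261. ] 0.87 [0.5015 0.206  0.13  ]
d(x,y,z) [-0.003  0.011  0.014]  tool-y at -70.1 deg  r [-0.     0.005 -0.029]
```

View pics/w4.png

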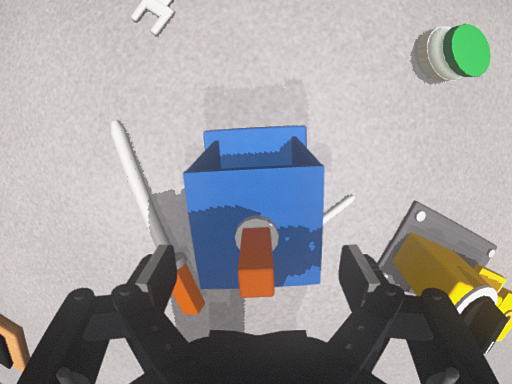

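The head at (257,275) is midway between the fingers and its sides line up with them, so I'll close.

```bash
python3 -m jog '[{"x":0,"y":0.03,"z":0,"rx":0,"ry":0,"rz":0,"claw":0},{"x":0,"y":0.03,"z":0,"rx":0,"ry":0,"rz":0,"claw":0},{"x":0,"y":0.03,"z":0,"rx":0,"ry":0,"rz":0,"claw":0},{"x":0,"y":0.03,"z":0,"rx":0,"ry":0,"rz":0,"claw":0},{"x":0,"y":0.03,"z":0,"rx":0,"ry":0,"rz":0,"claw":0},{"x":0,"y":0.03,"z":0,"rx":0,"ry":0,"rz":0,"claw":0},{"x":0,"y":0.03,"z":0,"rx":0,"ry":0,"rz":0,"claw":0},{"x":0,"y":0.03,"z":0,"rx":0,"ry":0,"rz":0,"claw":0},{"x":0,"y":0.03,"z":0,"rx":0,"ry":0,"rz":0,"claw":0},{"x":0,"y":0.03,"z":0,"rx":0,"ry":0,"rz":0,"claw":0}]' 60
```

```text
time_s: 9.68
tool_pos: [0.5413, 0.1581, 0.1507]
eef_rot: [-0.0, 0.985, 0.172, 0.0]
wrist_force: [-1.7, -0.0, 5.3]
opening: 0.174
grasp_force: 58.5
```

```bash
python3 -m jog '[{"x":0,"y":0,"z":-0.2,"rx":0,"ry":0,"rz":0,"claw":0},{"x":0,"y":0,"z":-0.6,"rx":0,"ry":0,"rz":0,"claw":0},{"x":0,"y":0,"z":-1.4,"rx":0,"ry":0,"rz":0,"claw":0},{"x":0,"y":0,"z":-2.4,"rx":0,"ry":0,"rz":0,"claw":0},{"x":0,"y":0,"z":-3.4,"rx":0,"ry":0,"rz":0,"claw":0},{"x":0,"y":0,"z":-4.4,"rx":0,"ry":0,"rz":0,"claw":0},{"x":0,"y":0,"z":-5.2,"rx":0,"ry":0,"rz":0,"claw":0},{"x":0,"y":0,"z":-5.4,"rx":0,"ry":0,"rz":0,"claw":0},{"x":0,"y":0,"z":-5.4,"rx":0,"ry":0,"rz":0,"claw":0}]'
python3 - <<'E'
from h import *
delta([.512,-.145,.3],-70); print(monitor.read_state()["qpos"])
E
```

```text
time_s: 10.43
tool_pos: [0.5417, 0.158, 0.314]
eef_rot: [-0.0, 0.985, 0.172, 0.002]
wrist_force: [-0.3, 0.2, -2.9]
opening: 0.173
grasp_force: 59.2
d(x,y,z) [-4.362  9.165  0.454]  tool-y at -70.2 deg  r [ 0.001 -0.035 -0.032]
[-0.29634906  0.34425822 -0.10146233  1.60341786  0.03706584  1.19275343
 -1.63001137]
```

```bash
python3 -m jog '[{"x":-4.36,"y":9.16,"z":0,"rx":0,"ry":0,"rz":0,"claw":0},{"x":-4.36,"y":9.16,"z":0,"rx":0,"ry":0,"rz":0,"claw":0},{"x":-4.36,"y":9.16,"z":0,"rx":0,"ry":0,"rz":0,"claw":0},{"x":-4.36,"y":9.16,"z":0,"rx":0,"ry":0,"rz":0,"claw":0},{"x":-4.36,"y":9.16,"z":0,"rx":0,"ry":0,"rz":0,"claw":0},{"x":-4.36,"y":9.16,"z":0,"rx":0,"ry":0,"rz":0,"claw":0},{"x":-4.36,"y":9.16,"z":0,"rx":0,"ry":0,"rz":0,"claw":0},{"x":-4.36,"y":9.16,"z":0,"rx":0,"ry":0,"rz":0,"claw":0},{"x":-4.36,"y":9.16,"z":0,"rx":0,"ry":0,"rz":0,"claw":0},{"x":-4.36,"y":9.16,"z":0,"rx":0,"ry":0,"rz":0,"claw":0}]'
python3 - <<'E'
from h import *
np.set_printoptions(precision=4,suppress=True)
w=shot("wrist","w5.png");s=monitor.read_state();Q=quat(s["eef_rot"])
for t in ["pin_tip","pin","upper_mouth"]:
    zz={"pin_tip":s["tool_pos"][2]-.1357,"pin":s["tool_pos"][2]-.0207,"upper_mouth":.12}[t]
    for r in tip_of("wrist",t)[:2]: P=onz(w,r["centre"],zz);print(t,np.array(r["centre"]),r["score"],P,"tool",Q.inv().apply(P-s["tool_pos"]))
delta([.512,-.145,.3],-70);print(np.array(s["tool_pos"]))
b=w["image"][100:384,150:400,::-1];cv2.imwrite("pics/w5c.png",cv2.resize(b,(528,600),interpolation=3))
E
```

```text
time_s: 11.27
tool_pos: [0.5104, -0.1457, 0.3105]
eef_rot: [-0.001, 0.985, 0.171, -0.001]
wrist_force: [-0.9, 1.0, -1.4]
opening: 0.178
grasp_force: 59.2
pin_tip [142.8  84.7] 0.8 [ 0.5646 -0.0097  0.1751] tool [ 0.0966 -0.1082  0.1357]
pin_tip [257.3 180.5] 0.67 [ 0.5107 -0.1456  0.1751] tool [-0.0002  0.0014  0.1357]
pin [ 46.5 138.5] 0.9 [0.5237 0.0061 0.2901] tool [ 0.0632 -0.1371  0.0208]
pin [256.9 235.6] 0.81 [ 0.5093 -0.1463  0.2901] tool [-0.002   0.0014  0.0207]
upper_mouth [253.  166.6] 0.78 [ 0.5096 -0.1406  0.12  ] tool [ 0.0006 -0.0037  0.1908]
d(x,y,z) [-0.003  0.056  0.389]  tool-y at -70.0 deg  r [-0.012  0.008 -0.002]
[ 0.5108 -0.1444  0.3108]
```

View pics/w5c.png

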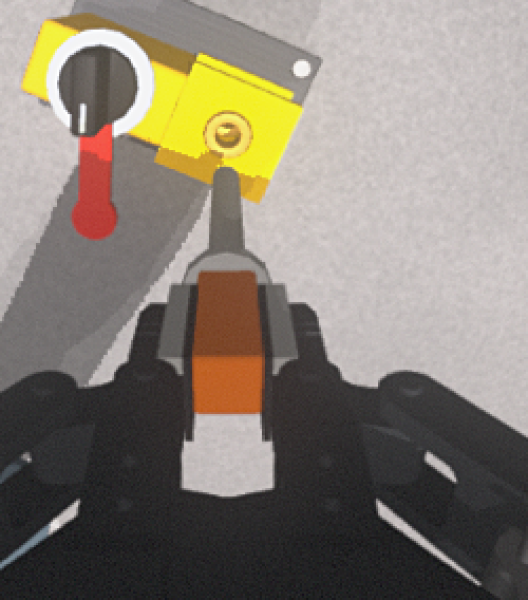

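The wrist crop shows the tip at full pixel (257,181) and the open brass bore at (258,163), higher in the picture only because it lies farther below.

Run:
```python
from h import *
np.set_printoptions(precision=4,suppress=True)
w=shot("wrist","w6.png");s=monitor.read_state();Q=quat(s["eef_rot"]);tp=np.array(s["tool_pos"]);print(tp)
for n,p,z in [("bore",(258,163.2),.12),("tip",(257,181),tp[2]-.1357)]:
    P=onz(w,p,z); print(n,P,"tool mm",Q.inv().apply(P-tp)*1000)
for t in ["pin_tip","upper_mouth"]: print([(t,np.array(r["centre"])) for r in tip_of("wrist",t)[:2]])
c=shot("top","t6.png")
for t in ["upper_mouth"]: print([(np.array(r["centre"]),onz(c,r["centre"],.12)) for r in tip_of("top",t)[:2]])
```

```text
[ 0.5116 -0.1436  0.3119]
bore [ 0.5166 -0.1423  0.12  ] tool mm [  5.2514   0.6914 191.8758]
tip [ 0.5116 -0.1432  0.1762] tool mm [  0.1697  -0.273  135.7002]
[('pin_tip', array([255. , 180.5])), ('pin_tip', array([144.5,  85.1]))]
[('upper_mouth', array([260. , 166.9]))]
[(array([309.4, 232. ]), array([ 0.5178, -0.1417,  0.12  ]))]
```

```bash
python3 -m jog '[{"x":0.08,"y":0.02,"z":0.5,"rx":0,"ry":0,"rz":0,"claw":0},{"x":0.08,"y":0.02,"z":1.0,"rx":0,"ry":0,"rz":0,"claw":0},{"x":0.08,"y":0.02,"z":1.4,"rx":0,"ry":0,"rz":0,"claw":0},{"x":0.08,"y":0.02,"z":1.4,"rx":0,"ry":0,"rz":0,"claw":0},{"x":0.08,"y":0.02,"z":1.4,"rx":0,"ry":0,"rz":0,"claw":0},{"x":0.08,"y":0.02,"z":1.4,"rx":0,"ry":0,"rz":0,"claw":0}]'
python3 - <<'E'
from h import *
np.set_printoptions(precision=4,suppress=True)
shot("wrist");w=shot("wrist","w7.png");s=monitor.read_state();Q=quat(s["eef_rot"]);tp=np.array(s["tool_pos"]);print(tp)
for t in ["pin_tip","upper_mouth"]: 
  for r in tip_of("wrist",t)[:2]:
    P=onz(w,r["centre"],.12 if t[0]=="u" else tp[2]-.1357);print(t,np.array(r["centre"]),P,Q.inv().apply(P-tp)*1000)
b=w["image"][130:230,210:310,::-1];cv2.imwrite("pics/w7c.png",cv2.resize(b,(600,600),interpolation=3))
E
```

```text
time_s: 12.22
tool_pos: [0.5143, -0.1448, 0.2711]
eef_rot: [0.0, 0.985, 0.172, 0.0]
wrist_force: [0.0, 0.1, -1.3]
opening: 0.177
grasp_force: 59.0
[ 0.5144 -0.1448  0.2713]
pin_tip [253.8 179.9] [ 0.5147 -0.1414  0.1356] [  1.2823  -3.2029 135.6993]
pin_tip [134.3  87. ] [ 0.5644 -0.0004  0.1356] [  95.9122 -118.947   135.7334]
upper_mouth [257.9 176.8] [ 0.515  -0.1455  0.12  ] [  0.1517   0.7721 151.2598]
```

View pics/w7c.png

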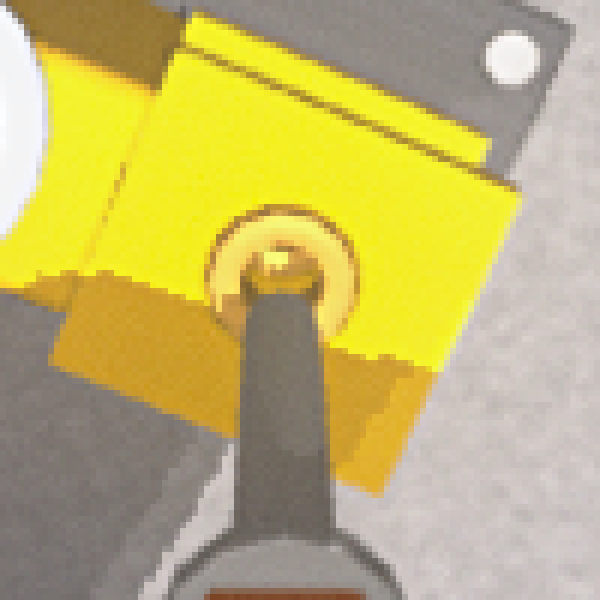

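The crop shows the bore ring centred at crop (282,280), i.e. full pixel (257.0,176.7). The pin end is at crop (283,288), laterally on the bore's centre.

Run:
```python
from h import *
np.set_printoptions(precision=2,suppress=True)
w=shot("wrist");s=monitor.read_state();Q=quat(s["eef_rot"]);tp=np.array(s["tool_pos"]);print(tp)
f=lambda p:np.array(p)/6+np.array([210,130])-.42
for x0 in (-2,0,2,4):
    E=[]
    for r,dz in((3,0),(6,8)):
        E.append(min(proj(w,tp+Q.apply(np.array([x0+r*np.cos(a),r*np.sin(a),135.7-dz])/1000))[1] for a in np.linspace(-3.1,3.1,60)))
    print("x0",x0,"end rows",np.array(E),"obs",f((283,288)))
for y0 in(-1,0,1): print("y0",y0,proj(w,tp+Q.apply(np.array([0,y0,135.7])/1000)),proj(w,tp+Q.apply(np.array([0,y0,30])/1000)))
print("obs shank cols: near tip",f((283,310)),"near collar",f((285,520)))
P=onz(w,f((282,280)),.12);print("bore",P*1000,Q.inv().apply(P-tp)*1000)
# ring rim rows check
for b in (0,1,2,3):
    q=[proj(w,tp+Q.apply(np.array([b+13*np.cos(a),.3+13*np.sin(a),(tp[2]-.12)*1000])/1000)) for a in np.linspace(0,6.28,100)]; q=np.array(q); print("bx",b,"rim top/left/right",q[:,1].min(),q[:,0].min(),q[:,0].max())
print("obs rim",f((282,205)),f((205,280)),f((360,280)))
```

```text
[ 0.51 -0.14  0.27]
x0 -2 end rows [180.23 179.5 ] obs [256.75 177.58]
x0 0 end rows [178.25 177.46] obs [256.75 177.58]
x0 2 end rows [176.26 175.4 ] obs [256.75 177.58]
x0 4 end rows [174.26 173.34] obs [256.75 177.58]
y0 -1 [255.99 181.21] [254.98 227.33]
y0 0 [257.01 181.21] [256.55 227.33]
y0 1 [258.04 181.22] [258.12 227.33]
obs shank cols: near tip [256.75 181.25] near collar [257.08 216.25]
bore [ 514.99 -144.05  120.  ] [  0.89  -0.49 150.88]
bx 0 rim top/left/right 164.68382179670107 244.6325072708608 270.0716054444081
bx 1 rim top/left/right 163.71884818948317 244.62049935117457 270.08295670113387
bx 2 rim top/left/right 162.75245684586864 244.60855538303755 270.09424308416465
bx 3 rim top/left/right 161.7846651032928 244.59667600200902 270.10546396940146
obs rim [256.58 163.75] [243.75 176.25] [269.58 176.25]
```

Bore and pin agree within 1 mm. I'll descend into the upper bushing.

```bash
python3 -m jog '[{"x":0.03,"y":-0.01,"z":0.2,"rx":0,"ry":0,"rz":0,"claw":0},{"x":0.03,"y":-0.01,"z":0.4,"rx":0,"ry":0,"rz":0,"claw":0},{"x":0.03,"y":-0.01,"z":0.6,"rx":0,"ry":0,"rz":0,"claw":0},{"x":0.03,"y":-0.01,"z":0.8,"rx":0,"ry":0,"rz":0,"claw":0},{"x":0.03,"y":-0.01,"z":1.0,"rx":0,"ry":0,"rz":0,"claw":0}]'
python3 -c "
from h import *
print(monitor.read_state()['moment'])"
```

```text
time_s: 12.88
tool_pos: [0.5144, -0.1441, 0.2394]
eef_rot: [-0.0, 0.985, 0.172, -0.0]
wrist_force: [0.4, 0.1, -1.2]
opening: 0.176
grasp_force: 59.2
[-0.01564778 -0.0009694   0.00371469]
```

```bash
python3 -m jog '[{"x":0,"y":0,"z":0.2,"rx":0,"ry":0,"rz":0,"claw":0},{"x":0,"y":0,"z":0.4,"rx":0,"ry":0,"rz":0,"claw":0},{"x":0,"y":0,"z":0.6,"rx":0,"ry":0,"rz":0,"claw":0},{"x":0,"y":0,"z":0.6,"rx":0,"ry":0,"rz":0,"claw":0},{"x":0,"y":0,"z":0.6,"rx":0,"ry":0,"rz":0,"claw":0},{"x":0,"y":0,"z":0.6,"rx":0,"ry":0,"rz":0,"claw":0}]'
python3 -c "
from h import *
print(monitor.read_state()['moment'])"
```

```text
time_s: 13.38
tool_pos: [0.5148, -0.1442, 0.2225]
eef_rot: [0.0, 0.985, 0.172, 0.0]
wrist_force: [0.2, -0.1, -1.5]
opening: 0.175
grasp_force: 59.2
[ 0.0169514  -0.05301562 -0.0801363 ]
```

```bash
python3 -m jog '[{"x":0,"y":0,"z":0.15,"rx":0,"ry":0,"rz":0,"claw":0},{"x":0,"y":0,"z":0.3,"rx":0,"ry":0,"rz":0,"claw":0},{"x":0,"y":0,"z":0.45,"rx":0,"ry":0,"rz":0,"claw":0},{"x":0,"y":0,"z":0.6,"rx":0,"ry":0,"rz":0,"claw":0},{"x":0,"y":0,"z":0.75,"rx":0,"ry":0,"rz":0,"claw":0},{"x":0,"y":0,"z":0.9,"rx":0,"ry":0,"rz":0,"claw":0}]'
python3 -c "
from h import *
print(monitor.read_state()['moment'])"
```

```text
time_s: 13.88
tool_pos: [0.5146, -0.1441, 0.1947]
eef_rot: [-0.0, 0.985, 0.172, -0.0]
wrist_force: [0.0, 0.8, -1.6]
opening: 0.178
grasp_force: 59.2
[-0.02800162  0.02493466  0.00254314]
```

Still free at a tip height of about 0.059. I'll go on to TCP 0.161.

```bash
python3 -m jog '[{"x":0,"y":0,"z":0.2,"rx":0,"ry":0,"rz":0,"claw":0},{"x":0,"y":0,"z":0.4,"rx":0,"ry":0,"rz":0,"claw":0},{"x":0,"y":0,"z":0.6,"rx":0,"ry":0,"rz":0,"claw":0},{"x":0,"y":0,"z":0.8,"rx":0,"ry":0,"rz":0,"claw":0},{"x":0,"y":0,"z":1.0,"rx":0,"ry":0,"rz":0,"claw":0},{"x":0,"y":0,"z":1.1,"rx":0,"ry":0,"rz":0,"claw":0},{"x":0,"y":0,"z":1.1,"rx":0,"ry":0,"rz":0,"claw":0},{"x":0,"y":0,"z":1.1,"rx":0,"ry":0,"rz":0,"claw":0},{"x":0,"y":0,"z":1.1,"rx":0,"ry":0,"rz":0,"claw":0}]'
python3 - <<'E'
from h import *
s=monitor.read_state();print(s['moment'],s["tool_pos"],s["dq"])
for n in("wrist","scene","top"):
    c=shot(n,n+"_end.png")
    for t in ("pin","pin_tip","upper_mouth"):
        for r in tip_of(n,t)[:3]: print(n,t,np.round(r["centre"]),round(r["score"],2),np.round(onz(c,r["centre"],{"pin":.14,"pin_tip":.025}.get(t,.12)),3))
    print(n, "expected pin",np.round(proj(c,[.5146,-.1441,.14])),"tip",np.round(proj(c,[.5146,-.1441,.025])))
E
```

```text
time_s: 14.63
tool_pos: [0.5148, -0.1442, 0.1625]
eef_rot: [0.0, 0.985, 0.172, 0.0]
wrist_force: [0.3, -0.9, -1.2]
opening: 0.176
grasp_force: 59.2
[-0.00224317  0.01777723 -0.02527562] [ 0.51483467 -0.14418205  0.16252831] [ 0.0015118  -0.00441245 -0.00099673 -0.0007706  -0.00151569  0.00056833
  0.00035409]
wrist pin [257. 231.] 0.89 [ 0.516 -0.144  0.14 ]
wrist pin [ 54. 138.] 0.63 [0.529 0.002 0.14 ]
wrist pin_tip [98. 85.] 0.61 [0.557 0.043 0.025]
wrist upper_mouth [257. 221.] 0.66 [ 0.514 -0.144  0.12 ]
wrist expected pin [256. 233.] tip [257. 181.]
scene pin [374. 230.] 0.61 [0.498 0.255 0.14 ]
scene pin [256. 132.] 0.45 [ 0.523 -0.137  0.14 ]
scene pin_tip [367. 290.] 0.66 [0.56  0.327 0.025]
scene pin_tip [255. 161.] 0.53 [ 0.529 -0.136  0.025]
scene pin_tip [292. 218.] 0.51 [0.571 0.073 0.025]
scene upper_mouth [257. 136.] 0.92 [ 0.518 -0.14   0.12 ]
scene upper_mouth [234. 245.] 0.29 [0.762 0.084 0.12 ]
scene expected pin [257. 129.] tip [257. 157.]
top pin [164. 264.] 0.57 [0.433 0.201 0.14 ]
top pin [215. 242.] 0.53 [0.489 0.082 0.14 ]
top pin [282. 230.] 0.49 [ 0.521 -0.073  0.14 ]
top pin_tip [133. 218.] 0.68 [0.547 0.314 0.025]
top pin_tip [232. 218.] 0.48 [0.553 0.053 0.025]
top pin_tip [246. 154.] 0.42 [0.724 0.021 0.025]
top upper_mouth [311. 235.] 0.61 [ 0.51  -0.146  0.12 ]
top expected pin [311. 233.] tip [306. 234.]
```

```bash
python3 -c "
from bench import arm
print(arm.close_job())"
```

```text
the job is handed in; nothing more can be done
None
```

I handed the job in with the knob turned to about 1.24 rad and the pin held upright through both bushings; its collar is about 20 mm above the upper bushing and its tip about 23 mm below the lower one, both estimated from tool height. I gave the cassette, jar and wrench no contact I know of, but the large lookalike pin toppled during the run and lies on the table, and the hand-in gave no verdict.

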